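# Screw home a bearing lock ring at the fastener counter

### The arm

A 6-joint arm with a two-finger parallel gripper is mounted at the origin on the work surface. World frame = base frame: x ahead of the robot, y to its left, z up, the work surface at z = 0. Lengths are in m, angles in degrees, forces in N, time in s.
With the tool pointing down it reaches from about 0.25 to 0.775 m from the base axis. Payload 4 kg.
Tool frame: the origin (TCP) lies midway between the tips of the shut fingers; the grasp point (between the pads) lies 19 mm behind it; z points along the fingers, y is the line along which they close (so a half turn about z gives the same grasp; the last joint's range is limited). The gripper opens to 94 mm and grips with 3 to 60 N. Pads are 16 mm wide; open, the fingers measure 119 mm over their backs; the gripper's body (75 mm by 177 mm) begins 78 mm behind the grasp point.
Start: joints at [57.347, 4.996, 78.535, -0, 96.463, -5.907], TCP at [0.248, 0.491, 0.206] pointing down, gripper open.
Joint ranges: [-177.83, 177.83], [-43.37, 116.18], [15.69, 146.23], [-61.86, 241.86], [9.47, 152.12], [-147.06, 147.06]. Speed limits (degrees/s): [159.86, 159.86, 180, 180, 180, 180].

### API

Orientations are given as a 3x3 rotation matrix whose columns are the frame's x, y, z axes.
In Python, from workcell import env gives the robot as it stands. The module is installed in compiled form; this text tells all that it offers.
- The arm moves only by the tool drive_tool, never from a script. Its argument "rows" is a list of rows, each an object of numbers: "dx", "dy", "dz": the shift along the tool's x, y, z in m; "roll": the turn about the tool's z in rad. In form: [{"dx": .., "dy": .., "dz": .., "roll": ..}, ...]. A call has 1 to 12 rows; each row is the pose to reach, as a shift and turn from the pose commanded when the call began, along the tool's axes at that moment; what a row does not reach only later rows make up. A row lasts 1/8 s, in which the tool goes at most 62.5 mm and 10.7 degrees, less where a joint would pass 70% of its speed; a pose out of reach is approached as far as the arm can. A call with a gripper value outside its range is refused whole. "claw" is the closure, from -1 (fully open) to 1 (shut), set as the call begins (left out, the last holds). The fingers move at their own pace and stop on an object; the grip force is fixed at half the most. Time passes only in rows, so rows that repeat a pose let the fingers close. It gives the time, the measured TCP pose, the force, the opening and the grip force at its end, in the units of the state.
- env.observe(): the state, without advancing time (a new reading comes with each control period).
- env.capture(name): name is "scene" or "top"; returns a dict with "color" (384x512x3 uint8, red, green, blue), "depth" (384x512 float32, m along the optical axis (not along the pixel's ray), 0 where there is no reading), "camera_matrix" (3x3 intrinsics, pixels), "position" and "attitude" of the camera in the world. Camera axes: x right, y down, z forward; pixel columns grow to the right and rows downward; lengths in m; the calibration is good to about 2 mm. A picture is of the moment at which its call begins.
- env.sign_off(): hands the job in; it is judged then, once.
The state is a dict: "t": time; "q": joint angles; "qvel": joint speeds; "joint_torque": joint torques, N m; "position": TCP position; "tcp_rot": TCP orientation; "force": force on the tool from outside, world axes, zero at the start; "torque": the same for the moment, N m; "finger_gap": finger opening in m; "finger_force": force on a finger pad.
Only numpy, scipy, OpenCV 4.12 (cv2) and the standard library are available. Lean on these libraries where they do the work, as an engineer would, in place of code of your own. Each camera call takes 0.05 s, during which the arm holds its last target. There are 200 camera calls.

### The job

Take the larger T-handled pin spanner from its stand, put its two pins into the two holes of the recessed lock ring in the open bearing housing, and turn the ring clockwise (seen from above) until it stops, with its holes in line with the housing's two outer ribs. Let go and leave the spanner standing upright with its pins in the ring.

Things in the scene. Friction and masses are not known exactly. Their poses are not given: they have to be found in the camera images.
- spanner: Larger of two T-spanners standing pins down in slotted wooden stands (25 mm high). Origin: midway between pin tips, at tip level (12 mm up in the stand); z up, x along pins and handle. Pins 84 mm apart, 9 mm thick, tapered tips, 13 mm long; above: steel foot bar 100x30x10; black handle bar 90x16x22 (x,y,z), 76 to 98 mm over origin: grip it mid-length across its 16 mm. 0.35 kg.
- ring_face (a point): Centre of the lock ring's top face, 37 mm over the counter; z up, x along its two holes (turns with the ring). Flat steel ring, 114 mm outside, 56 bore, 10 thick, 8 mm below the housing's rim. Two through holes, 18 mm wide, 84 mm between centres, 7 mm free below. Pins fully in: foot bar on the ring, spanner origin 13 mm below this point; about 0.1 rad play in the holes.
- lock_ring (a joint): Angle of the ring in rad, growing clockwise seen from above. Hard stop at 1.4: fully home, line of holes along the housing's two ribs. Starts 0.75 to 1.25 rad short of that, needs about 0.1 Nm, stays where left. Owing to the play in the holes the spanner must turn some 0.1 rad further than the ring.
- housing: Open bearing housing with the ring in it: round, grey, fixed to the counter, foot 160 mm wide, wall 132 mm outside, 116 inside, rim at 45 mm. Origin: centre of its underside; x through the two upright ribs at the two ends of a diameter of its wall. A like housing with a bolted solid cover stands by and is not used.
Mind the look-alikes: they are no part of the job. Leave any green or pink look-alike of the spanner alone.

How it is judged:
By the outcome, as a careful person would: the job done as asked, in the order asked, and still so for the second after the job is handed in, with the robot touching nothing.
It also fails if it takes over 45 s, if anything falls off the work surface, if the arm or the gripper's body presses on something with over 40 N, if the wrist force passes 120 N, or if a joint passes its speed limit or range.

## Working session

There is one attempt and no reset: what is moved stays moved. The work goes in short steps, Python scripts to look and compute and a tool call to move; the robot and the scene stay as the last step left them, time stands still between calls to the robot, and variables do not carry over. Pictures are saved under pics/ and viewed, at most 10 in all, crops included, and the job is handed in when it is done.

Besides the shell and the picture viewer there is one more tool, called after "Call:" as a command line: name --argument value ..., lists and objects as JSON in quotes. drive_tool: Moves the arm, as the interface text tells. Its arguments: {"type":"object","properties":{"rows":{"type":"array","items":{"type":"object","properties":{"dx":{"type":"number"},"dy":{"type":"number"},"dz":{"type":"number"},"roll":{"type":"number"}}}},"claw":{"type":"number"}},"required":["rows"]}

```bash
mkdir -p pics
cat > h.py <<'E'
from workcell import env
import numpy as np, cv2
def cap(n):
    c=env.capture(n); np.savez(f'{n}.npz',**c); return c
def pt(c,u,v,z=None):
    K=c['camera_matrix'];R=np.array(c['attitude']);p=np.array(c['position'])
    d=R@np.linalg.inv(K)@np.array([u,v,1.])
    if z is None: s=c['depth'][int(round(v)),int(round(u))]
    else: s=(z-p[2])/d[2]
    return p+s*d
def proj(c,P):
    K=c['camera_matrix'];R=np.array(c['attitude']);p=np.array(c['position'])
    q=K@(R.T@(np.array(P)-p)); return q[:2]/q[2]
def save(n,img,s=1):
    cv2.imwrite('pics/'+n,cv2.resize(img[:,:,::-1],None,fx=s,fy=s,interpolation=cv2.INTER_CUBIC))
E
python3 - <<'E'
from h import *
for n in ('top','scene'):
    c=cap(n); print(n,c['position'],np.array(c['attitude']).round(3).tolist(),c['camera_matrix'].tolist())
    save(n+'0.png',c['color'],1.5)
print(env.observe())
E
```

```text
top [ 0.34972007 -0.09796194  1.40339719] [[-0.005, -0.997, 0.071], [-1.0, 0.003, -0.027], [0.027, -0.071, -0.997]] [[418.56970253602543, 0.0, 256.1337747210538], [0.0, 418.56970253602543, 200.4776140935531], [0.0, 0.0, 1.0]]
scene [ 1.27315687 -0.19109143  0.9801788 ] [[0.086, 0.743, -0.663], [0.996, -0.054, 0.069], [0.016, -0.667, -0.745]] [[384.0424811253386, 0.0, 258.3866235234203], [0.0, 384.0424811253386, 193.3565474948879], [0.0, 0.0, 1.0]]
{'t': 0.1, 'q': array([ 5.73452792e+01,  5.03575438e+00,  7.86157919e+01, -1.79775665e-04,
        9.64649225e+01, -5.90648563e+00]), 'qvel': array([ 0.01290178, -0.06395989, -0.27291429, -0.09263072, -0.01738581,
        0.05464308]), 'joint_torque': array([ 2.50818870e-03, -3.41244221e+01, -3.03303266e+01,  7.20758317e-02,
        3.02769360e-02, -1.06172772e-04]), 'position': array([0.24726246, 0.49071653, 0.20441546]), 'tcp_rot': array([[-8.92992537e-01,  4.50070141e-01, -1.09420274e-03],
       [ 4.50071424e-01,  8.92990917e-01, -1.71314048e-03],
       [ 2.06079732e-04, -2.02229105e-03, -9.99997934e-01]]), 'force': array([-0.29636218,  0.69618962, -0.74338056]), 'torque': array([-0.01680424, -0.01536917,  0.02089791]), 'finger_force': 0.0, 'finger_gap': 0.09326322180419258}
```

View pics/top0.png

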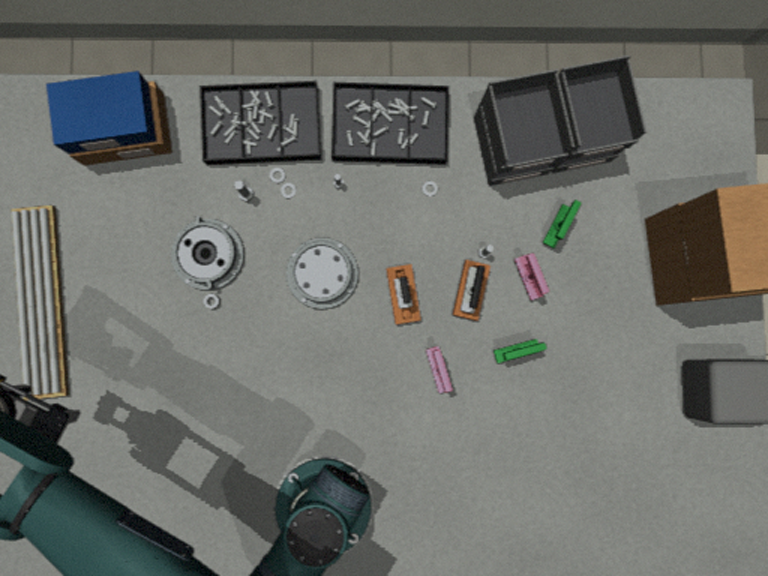

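View pics/scene0.png

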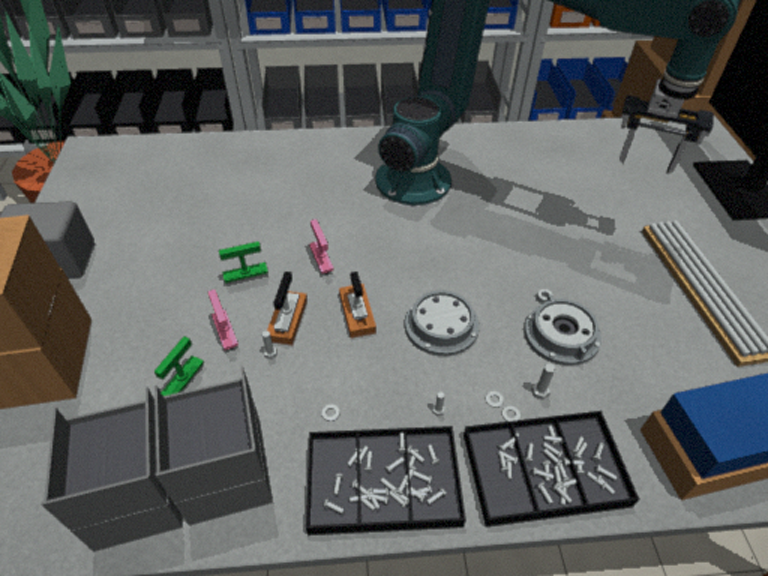

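Candidates in the top picture: black-handled spanners in stands at (404,292) and (474,289). Green ones are at (562,224) and (519,351), pink ones at (532,276) and (440,369). The right-hand one at (474,289) looks larger. The open housing with the ring is at (205,252), and the covered one at (323,272). Next I'll check close crops.

Run:
```python
from h import *
c=dict(np.load('top.npz'))
a=c['color'][165:222,250:335]; b=c['color'][140:200,108:168]
save('crop_sp.png',a,9); save('crop_h.png',b,10)
```

```text
(no output)
```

View pics/crop_sp.png

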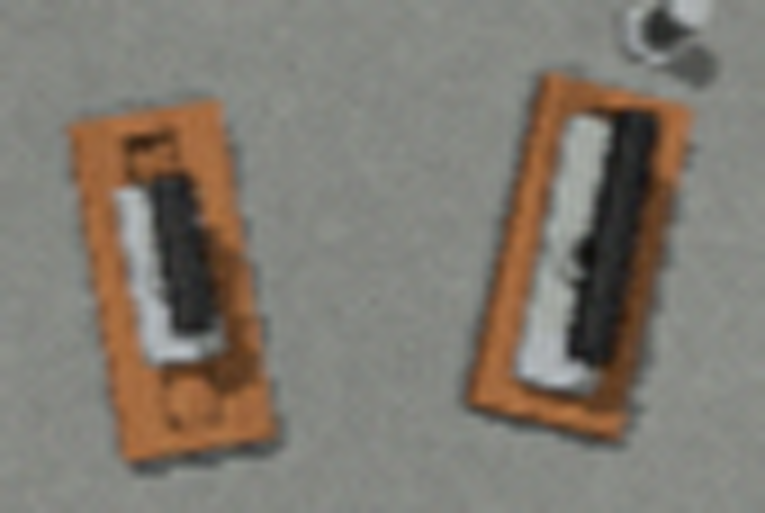

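View pics/crop_h.png

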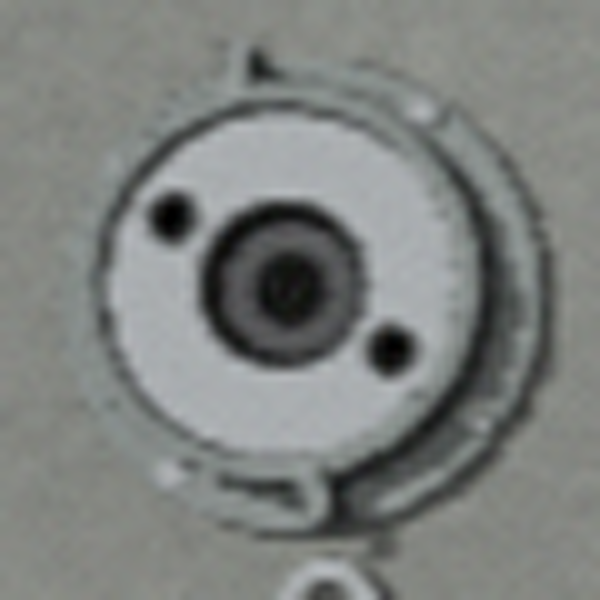

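The right-hand spanner is the larger: its foot fills the stand and its black handle runs from (636,113) to (589,363) in the crop. The ring holes are at (172,217) and (390,350), and the ribs at about (250,62) and (318,495).

```bash
cat > m.py <<'E'
from h import *
c=dict(np.load('top.npz'))
f=lambda x,y,s,u,v,z: pt(c,(x+.5)/s-.5+u,(y+.5)/s-.5+v,z)
A=f(636,113,9,250,165,.11);B=f(589,363,9,250,165,.11)
print('handle',A,B,(A+B)/2,np.linalg.norm(A-B),np.degrees(np.arctan2(*(A-B)[1::-1])))
# foot z .012+.013+.010=.035 top
A=f(594,115,9,250,165,.035);B=f(555,385,9,250,165,.035)
print('foot ',A,B,(A+B)/2,np.linalg.norm(A-B),np.degrees(np.arctan2(*(A-B)[1::-1])))
A=f(172,217,10,108,140,.037);B=f(390,350,10,108,140,.037)
print('holes',A,B,(A+B)/2,np.linalg.norm(A-B),np.degrees(np.arctan2(*(A-B)[1::-1])))
for z in (.02,.045):
  A=f(250,62,10,108,140,z);B=f(318,495,10,108,140,z)
  print('ribs',A,B,(A+B)/2,np.linalg.norm(A-B),np.degrees(np.arctan2(*(A-B)[1::-1])))
for u,v in ((320,190),(317,200)): print(pt(c,u,v))
E
python3 m.py
python3 - <<'E'
from h import *
c=dict(np.load('scene.npz'))
a=c['color'][175:235,175:245]; b=c['color'][190:250,340:410]
save('crop_s.png',np.hstack([a,b]),5.7)
E
```

```text
handle [ 0.51489044 -0.33403803  0.11      ] [ 0.42799639 -0.3163536   0.11      ] [ 0.47144341 -0.32519582  0.11      ] 0.08867533386753494 -11.503564232786037
foot  [ 0.52375045 -0.33222389  0.035     ] [ 0.42452697 -0.31642896  0.035     ] [ 0.47413871 -0.32432642  0.035     ] 0.10047277266197813 -9.044765047763747
holes [0.5772797  0.29355667 0.037     ] [0.5334205  0.22218673 0.037     ] [0.5553501 0.2578717 0.037    ] 0.08376931296605253 58.42789775219108
ribs [0.63203158 0.27365155 0.02      ] [0.48760194 0.24908233 0.02      ] [0.55981676 0.26136694 0.02      ] 0.14650449557365963 9.654282289003897
ribs [0.6269298  0.26693595 0.045     ] [0.48511022 0.24281074 0.045     ] [0.55602001 0.25487334 0.045     ] 0.14385694617432288 9.654282289003884
[ 0.47458315 -0.33296046  0.10857276]
[ 0.44341186 -0.32330264  0.1072846 ]
```

View pics/crop_s.png

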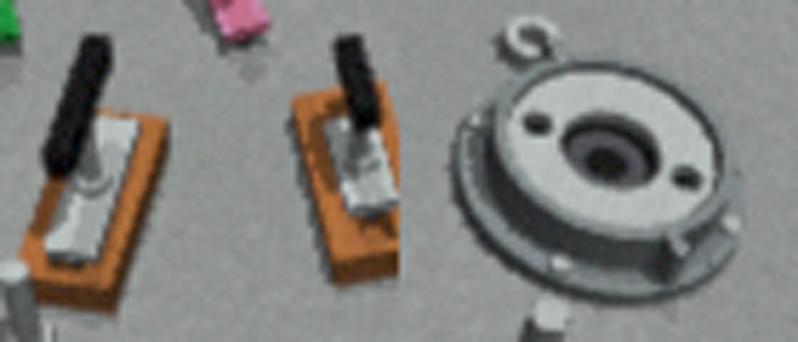

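```bash
cat >> h.py <<'E'
def to(P,yaw=None,commanded=None):
    "deltas in current tool axes to world P; yaw = wanted tool-y angle (deg)"
    s=env.observe();R=np.array(s['tcp_rot']);p=np.array(s['position'])
    ya=np.degrees(np.arctan2(R[1,1],R[0,1]))
    print('pos',p.round(4),'y-yaw',ya.round(2),'d',(R.T@(np.array(P)-p)).round(4),'roll',None if yaw is None else round(np.radians((ya-yaw+90)%180-90),4),'q',np.round(s['q'],1),'F',np.round(s['force'],1),'T',np.round(s['torque'],2),'t',s['t'])
E
python3 - <<'E'
from h import *
c=dict(np.load('scene.npz'))
g=lambda x,y,u0,v0,z:pt(c,u0+(x+.5)/5.7-.5,v0+(y+.5)/5.7-.5,z)
A=g(538-399,123,340,190,.037);B=g(686-399,178,340,190,.037)
print(A,B,(A+B)/2,np.linalg.norm(A-B),np.degrees(np.arctan2(*(A-B)[1::-1])))
# handle outline: model corners into crop
m=np.array([.4718,-.325]);a=np.radians(-11);x=np.array([np.cos(a),np.sin(a)]);y=np.array([-x[1],x[0]])
for i in(-1,1):
  for j in(-1,1):
    for z in(.088,.110):
      q=proj(c,[*(m+i*.045*x+j*.008*y),z]); print(i,j,z,((q-[175,175]+.5)*5.7-.5).round(0))
to([.4718,-.325,.17],79)
E
```

```text
[0.53372612 0.22482458 0.037     ] [0.57780399 0.2955765  0.037     ] [0.55576506 0.26020054 0.037     ] 0.08335881387783772 -121.92257010786054
-1 -1 0.088 [83. 57.]
-1 -1 0.11 [78. 30.]
-1 1 0.088 [111.  60.]
-1 1 0.11 [107.  32.]
1 -1 0.088 [ 45. 180.]
1 -1 0.11 [ 39. 153.]
1 1 0.088 [ 74. 183.]
1 1 0.11 [ 69. 156.]
pos [0.2473 0.4907 0.2044] y-yaw 63.25 d [-0.5676 -0.6273  0.0356] roll -0.2749 q [57.3  5.  78.6 -0.  96.5 -5.9] F [-0.3  0.7 -0.7] T [-0.02 -0.02  0.02] t 0.1
```

The two cameras agree within about 2 mm. Now I'll move above the spanner.

Call:
drive_tool --claw -1 --rows '[{"dx": -0.04, "dy": -0.044, "dz": 0, "roll": -0.02}, {"dx": -0.08, "dy": -0.088, "dz": 0, "roll": -0.05}, {"dx": -0.12, "dy": -0.132, "dz": 0, "roll": -0.08}, {"dx": -0.16, "dy": -0.176, "dz": 0, "roll": -0.1}, {"dx": -0.2, "dy": -0.22, "dz": 0, "roll": -0.13}, {"dx": -0.24, "dy": -0.264, "dz": 0, "roll": -0.15}, {"dx": -0.28, "dy": -0.308, "dz": 0, "roll": -0.17}, {"dx": -0.32, "dy": -0.352, "dz": 0, "roll": -0.19}, {"dx": -0.36, "dy": -0.396, "dz": 0, "roll": -0.21}, {"dx": -0.4, "dy": -0.44, "dz": 0, "roll": -0.23}, {"dx": -0.44, "dy": -0.484, "dz": 0, "roll": -0.25}, {"dx": -0.48, "dy": -0.528, "dz": 0, "roll": -0.275}]'

```text
t: 1.6
position: [0.4385, -0.1983, 0.2051]
tcp_rot: [[-0.982, 0.19, -0.0], [0.19, 0.982, 0.001], [0.0, 0.001, -1.0]]
force: [0.3, 0.2, 0.8]
finger_gap: 0.0939
finger_force: 0.0
```

Run:
```python
from h import *
to([.472,-.324,.17],79)
```

```text
pos [ 0.4385 -0.1983  0.2051] y-yaw 79.02 d [-0.0568 -0.1171  0.035 ] roll 0.0004 q [ -31.1   -3.8   87.5    0.    96.4 -110.1] F [0.3 0.2 0.8] T [ 0.02 -0.03  0.01] t 1.6
```

Call:
drive_tool --rows '[{"dx": -0.02, "dy": -0.04, "dz": 0.01}, {"dx": -0.04, "dy": -0.08, "dz": 0.025}, {"dx": -0.057, "dy": -0.118, "dz": 0.035}, {"dx": -0.057, "dy": -0.118, "dz": 0.035}, {"dx": -0.057, "dy": -0.118, "dz": 0.035}]'

```text
validation failed for argument at $.ro...
```

Run:
```python
from h import *
to([.472,-.324,.08],79)
c=cap('top'); s=cap('scene')
a=s['color'][150:240,165:255]; t=c['color'][150:240,270:360]
save('crop_a.png',np.hstack([a,t]),4.4)
```

```text
pos [ 0.4385 -0.1983  0.2051] y-yaw 79.02 d [-0.0568 -0.1171  0.125 ] roll 0.0004 q [ -31.1   -3.8   87.5    0.    96.4 -110.1] F [0.3 0.2 0.8] T [ 0.02 -0.03  0.01] t 1.6
```

View pics/crop_a.png

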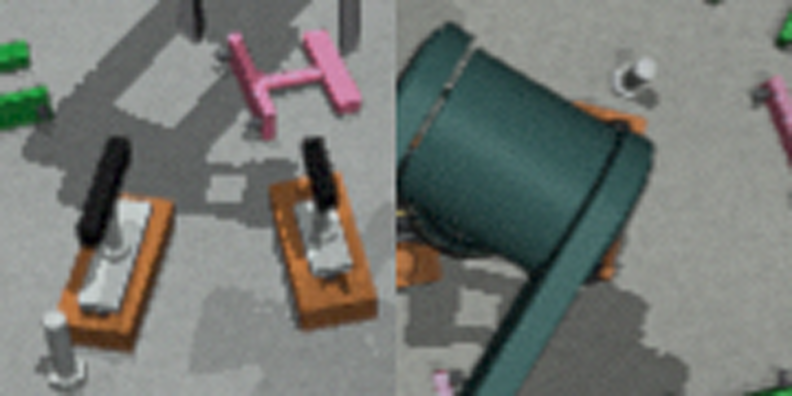

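The call was refused because every row needs all its fields. The picture shows the arm hasn't moved, with the handle still standing at crop (105,190). I'll send the move again.

Call:
drive_tool --rows '[{"dx": -0.02, "dy": -0.04, "dz": 0.01, "roll": 0}, {"dx": -0.04, "dy": -0.08, "dz": 0.025, "roll": 0}, {"dx": -0.057, "dy": -0.118, "dz": 0.035, "roll": 0}, {"dx": -0.057, "dy": -0.118, "dz": 0.035, "roll": 0}, {"dx": -0.057, "dy": -0.118, "dz": 0.035, "roll": 0}]'

```text
t: 2.33
position: [0.4719, -0.3218, 0.1703]
tcp_rot: [[-0.982, 0.19, -0.0], [0.19, 0.982, 0.001], [0.001, 0.001, -1.0]]
force: [-0.2, 0.5, -0.0]
finger_gap: 0.0938
finger_force: 0.0
```

Run:
```python
from h import *
to([.472,-.324,.08],79)
s=cap('scene')
save('crop_b.png',s['color'][120:240,145:265],5)
```

```text
pos [ 0.4719 -0.3218  0.1703] y-yaw 79.04 d [-0.0005 -0.0023  0.0903] roll 0.0008 q [ -40.     8.3   78.9    0.    92.9 -119. ] F [-0.2  0.5 -0. ] T [ 0.01  0.02 -0.03] t 2.325
```

View pics/crop_b.png

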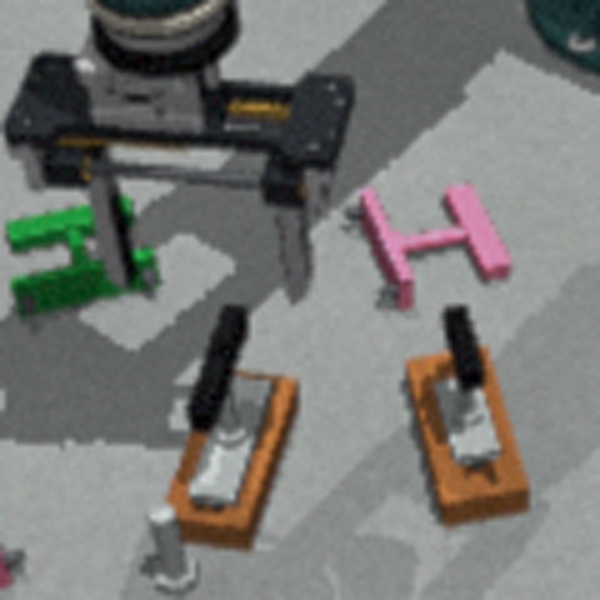

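The fingers straddle the handle, with tips at (120,280) and (300,295) and the handle at (220,365). I'll descend and grip.

Call:
drive_tool --rows '[{"dx": 0, "dy": -0.002, "dz": 0.03, "roll": 0}, {"dx": 0, "dy": -0.002, "dz": 0.06, "roll": 0}, {"dx": 0, "dy": -0.002, "dz": 0.08, "roll": 0}, {"dx": 0, "dy": -0.002, "dz": 0.09, "roll": 0}, {"dx": 0, "dy": -0.002, "dz": 0.09, "roll": 0}]'

```text
t: 3.0
position: [0.4716, -0.3241, 0.0806]
tcp_rot: [[-0.982, 0.19, -0.0], [0.19, 0.982, 0.0], [0.0, 0.0, -1.0]]
force: [-0.3, 0.2, -0.3]
finger_gap: 0.094
finger_force: 0.0
```

Call:
drive_tool --claw 1 --rows '[{"dx": 0, "dy": 0, "dz": 0, "roll": 0}, {"dx": 0, "dy": 0, "dz": 0, "roll": 0}, {"dx": 0, "dy": 0, "dz": 0, "roll": 0}, {"dx": 0, "dy": 0, "dz": 0, "roll": 0}, {"dx": 0, "dy": 0, "dz": 0, "roll": 0}, {"dx": 0, "dy": 0, "dz": 0, "roll": 0}, {"dx": 0, "dy": 0, "dz": 0, "roll": 0}]'

```text
t: 3.88
position: [0.4716, -0.325, 0.0804]
tcp_rot: [[-0.982, 0.191, -0.0], [0.191, 0.982, 0.0], [0.0, 0.0, -1.0]]
force: [0.6, -0.7, -0.5]
finger_gap: 0.0274
finger_force: 0.0
```

Run:
```python
from h import *
to([.472,-.324,.08],79); s=env.observe(); print(s['finger_gap'],s['finger_force'])
```

```text
pos [ 0.4716 -0.325   0.0804] y-yaw 79.01 d [-0.0002  0.0011  0.0004] roll 0.0001 q [ -40.2   11.1   86.     0.    82.9 -119.3] F [ 0.6 -0.7 -0.5] T [-0.01  0.05 -0.01] t 3.875
0.027390263390394156 0.0
```

Call:
drive_tool --rows '[{"dx": 0, "dy": 0, "dz": 0, "roll": 0}, {"dx": 0, "dy": 0, "dz": 0, "roll": 0}, {"dx": 0, "dy": 0, "dz": 0, "roll": 0}, {"dx": 0, "dy": 0, "dz": 0, "roll": 0}]'

```text
t: 4.38
position: [0.4717, -0.3252, 0.0805]
tcp_rot: [[-0.982, 0.191, 0.0], [0.191, 0.982, -0.0], [-0.0, -0.0, -1.0]]
force: [0.0, -1.4, -0.5]
finger_gap: 0.0155
finger_force: 30.0
```

Call:
drive_tool --rows '[{"dx": 0, "dy": 0, "dz": -0.01, "roll": 0}, {"dx": 0, "dy": 0, "dz": -0.03, "roll": 0}, {"dx": 0, "dy": 0, "dz": -0.06, "roll": 0}, {"dx": 0, "dy": 0, "dz": -0.1, "roll": 0}, {"dx": 0, "dy": 0, "dz": -0.11, "roll": 0}, {"dx": 0, "dy": 0, "dz": -0.11, "roll": 0}]'

```text
t: 5.12
position: [0.4717, -0.3248, 0.1903]
tcp_rot: [[-0.982, 0.19, 0.0], [0.19, 0.982, 0.0], [-0.0, 0.0, -1.0]]
force: [0.8, 1.0, -4.9]
finger_gap: 0.0155
finger_force: 30.0
```

Run:
```python
from h import *
to([.5556,.259,.19],148.3)
s=cap('scene')
save('crop_c.png',s['color'][90:240,125:275],4)
```

```text
pos [ 0.4717 -0.3248  0.1903] y-yaw 79.02 d [2.880e-02 5.891e-01 5.000e-04] roll -1.2092 q [ -40.2    8.1   76.9    0.    95.1 -119.3] F [ 0.8  1.  -4.9] T [-0.02 -0.01  0.03] t 5.125
```

View pics/crop_c.png

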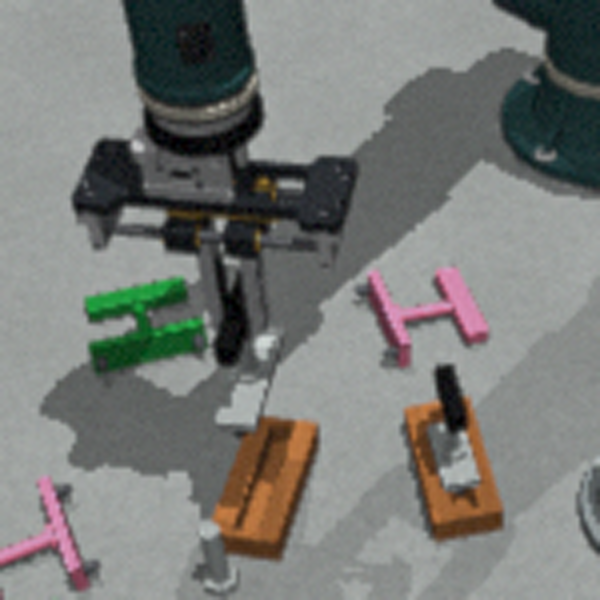

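The spanner is held upright (handle at (232,330), foot at (250,400)) and its stand is empty. Next I'll swing it to the housing.

Call:
drive_tool --rows '[{"dx": 0.001, "dy": 0.02, "dz": 0, "roll": -0.04}, {"dx": 0.003, "dy": 0.06, "dz": 0, "roll": -0.12}, {"dx": 0.005, "dy": 0.11, "dz": 0, "roll": -0.22}, {"dx": 0.008, "dy": 0.16, "dz": 0, "roll": -0.32}, {"dx": 0.01, "dy": 0.21, "dz": 0, "roll": -0.42}, {"dx": 0.013, "dy": 0.26, "dz": 0, "roll": -0.53}, {"dx": 0.015, "dy": 0.31, "dz": 0, "roll": -0.63}, {"dx": 0.018, "dy": 0.36, "dz": 0, "roll": -0.74}, {"dx": 0.02, "dy": 0.41, "dz": 0, "roll": -0.84}, {"dx": 0.022, "dy": 0.46, "dz": 0, "roll": -0.95}, {"dx": 0.025, "dy": 0.5, "dz": 0, "roll": -1.05}, {"dx": 0.026, "dy": 0.53, "dz": 0, "roll": -1.12}]'

```text
t: 6.68
position: [0.5452, 0.2031, 0.1885]
tcp_rot: [[-0.594, -0.804, -0.004], [-0.804, 0.594, 0.0], [0.002, 0.003, -1.0]]
force: [-0.0, -0.8, -4.0]
finger_gap: 0.0159
finger_force: 30.0
```

Run:
```python
from h import *
to([.5556,.259,.14],148.3)
```

```text
pos [0.5452 0.2031 0.1885] y-yaw 143.53 d [-0.0513  0.0247  0.0485] roll -0.0832 q [ 1.480e+01  9.400e+00  7.550e+01  1.000e-01  9.530e+01 -1.287e+02] F [-0.  -0.8 -4. ] T [ 0.04  0.08 -0.05] t 6.675
```

Call:
drive_tool --rows '[{"dx": -0.025, "dy": 0.012, "dz": 0.0, "roll": -0.04}, {"dx": -0.045, "dy": 0.022, "dz": 0.02, "roll": -0.075}, {"dx": -0.0513, "dy": 0.0247, "dz": 0.05, "roll": -0.083}, {"dx": -0.0513, "dy": 0.0247, "dz": 0.058, "roll": -0.083}, {"dx": -0.0513, "dy": 0.0247, "dz": 0.058, "roll": -0.083}, {"dx": -0.0513, "dy": 0.0247, "dz": 0.058, "roll": -0.083}]'

```text
t: 7.42
position: [0.5588, 0.2558, 0.1337]
tcp_rot: [[-0.531, -0.847, 0.002], [-0.847, 0.531, 0.001], [-0.002, -0.001, -1.0]]
force: [-0.2, -0.1, -4.3]
finger_gap: 0.0156
finger_force: 30.0
```

Run:
```python
from h import *
to([.5556,.259,.0925],148.3)
s=cap('scene')
save('crop_d.png',s['color'][130:250,320:440],5)
```

```text
pos [0.5588 0.2558 0.1337] y-yaw 147.9 d [-0.0009  0.0044  0.0412] roll -0.0069 q [  19.3   14.4   75.8   -0.    89.6 -128.6] F [-0.2 -0.1 -4.3] T [ 0.09  0.02 -0.01] t 7.425
```

View pics/crop_d.png

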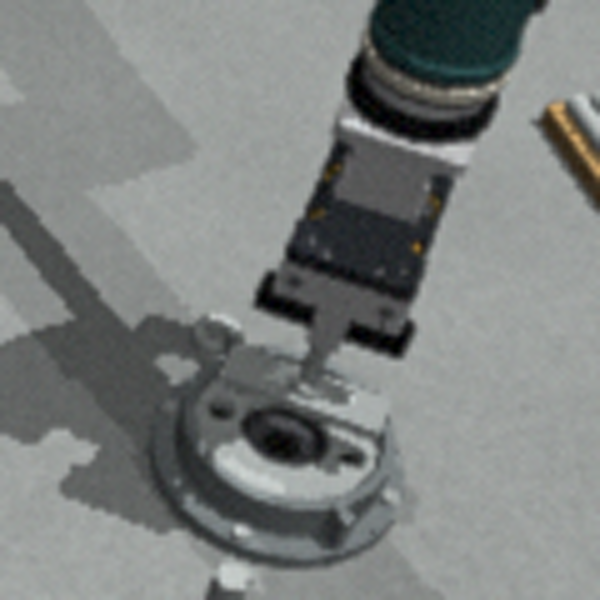

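The held foot bar hangs above the ring, in line with the holes at (222,410) and (350,458). I'll correct by 4 mm and lower gently.

Call:
drive_tool --rows '[{"dx": -0.001, "dy": 0.0044, "dz": 0.005, "roll": -0.007}, {"dx": -0.001, "dy": 0.0044, "dz": 0.012, "roll": -0.007}, {"dx": -0.001, "dy": 0.0044, "dz": 0.018, "roll": -0.007}, {"dx": -0.001, "dy": 0.0044, "dz": 0.023, "roll": -0.007}, {"dx": -0.001, "dy": 0.0044, "dz": 0.026, "roll": -0.007}, {"dx": -0.001, "dy": 0.0044, "dz": 0.028, "roll": -0.007}, {"dx": -0.001, "dy": 0.0044, "dz": 0.03, "roll": -0.007}, {"dx": -0.001, "dy": 0.0044, "dz": 0.032, "roll": -0.007}]'

```text
t: 8.48
position: [0.5551, 0.2593, 0.1006]
tcp_rot: [[-0.525, -0.851, 0.0], [-0.851, 0.525, 0.0], [-0.0, -0.0, -1.0]]
force: [-0.3, -0.6, -5.2]
finger_gap: 0.0159
finger_force: 30.0
```

Run:
```python
from h import *
to([.5556,.259,.0925],148.3)
```

```text
pos [0.5551 0.2593 0.1006] y-yaw 148.34 d [-0.     -0.0006  0.0081] roll 0.0007 q [  19.7   15.3   78.7    0.    86.1 -128.6] F [-0.3 -0.6 -5.2] T [ 0.09  0.07 -0.01] t 8.475
```

The tips are 5 mm below the ring face with no contact force, so the pins are in the holes. I'll lower it the rest of the way.

Call:
drive_tool --rows '[{"dx": 0, "dy": 0, "dz": 0.002, "roll": 0}, {"dx": 0, "dy": 0, "dz": 0.004, "roll": 0}, {"dx": 0, "dy": 0, "dz": 0.006, "roll": 0}, {"dx": 0, "dy": 0, "dz": 0.0075, "roll": 0}, {"dx": 0, "dy": 0, "dz": 0.0075, "roll": 0}, {"dx": 0, "dy": 0, "dz": 0.0075, "roll": 0}]'

```text
t: 9.22
position: [0.555, 0.2593, 0.0931]
tcp_rot: [[-0.525, -0.851, 0.0], [-0.851, 0.525, 0.0], [-0.0, -0.0, -1.0]]
force: [0.1, -0.5, -4.1]
finger_gap: 0.0159
finger_force: 30.0
```

Run:
```python
from h import *
to([.5556,.259,.0925],100)
```

```text
pos [0.555  0.2593 0.0931] y-yaw 148.34 d [-0.0001 -0.0007  0.0006] roll 0.8437 q [  19.7   15.5   79.2    0.    85.3 -128.6] F [ 0.1 -0.5 -4.1] T [ 0.09  0.06 -0.  ] t 9.225
```

Call:
drive_tool --rows '[{"dx": 0, "dy": 0, "dz": 0, "roll": 0.05}, {"dx": 0, "dy": 0, "dz": 0, "roll": 0.12}, {"dx": 0, "dy": 0, "dz": 0, "roll": 0.2}, {"dx": 0, "dy": 0, "dz": 0, "roll": 0.28}, {"dx": 0, "dy": 0, "dz": 0, "roll": 0.36}, {"dx": 0, "dy": 0, "dz": 0, "roll": 0.44}, {"dx": 0, "dy": 0, "dz": 0, "roll": 0.52}, {"dx": 0, "dy": 0, "dz": 0, "roll": 0.6}, {"dx": 0, "dy": 0, "dz": 0, "roll": 0.67}, {"dx": 0, "dy": 0, "dz": 0, "roll": 0.73}, {"dx": 0, "dy": 0, "dz": 0, "roll": 0.78}, {"dx": 0, "dy": 0, "dz": 0, "roll": 0.8}]'

```text
t: 10.72
position: [0.5554, 0.2585, 0.0932]
tcp_rot: [[-0.976, -0.216, 0.001], [-0.216, 0.976, -0.001], [-0.001, -0.002, -1.0]]
force: [1.3, -2.5, -4.8]
finger_gap: 0.0159
finger_force: 30.0
```

Run:
```python
from h import *
to([.5556,.259,.0925],100)
```

```text
pos [0.5554 0.2585 0.0932] y-yaw 102.47 d [-0.0003  0.0005  0.0007] roll 0.043 q [ 19.7  15.5  79.2  -0.1  85.3 -82.7] F [ 1.3 -2.5 -4.8] T [-0.55 -0.23  0.1 ] t 10.725
```

Call:
drive_tool --rows '[{"dx": 0, "dy": 0, "dz": 0, "roll": 0.03}, {"dx": 0, "dy": 0, "dz": 0, "roll": 0.06}, {"dx": 0, "dy": 0, "dz": 0, "roll": 0.09}, {"dx": 0, "dy": 0, "dz": 0, "roll": 0.12}, {"dx": 0, "dy": 0, "dz": 0, "roll": 0.12}]'

```text
t: 11.35
position: [0.5548, 0.2591, 0.093]
tcp_rot: [[-0.995, -0.098, -0.0], [-0.098, 0.995, -0.0], [0.0, -0.0, -1.0]]
force: [1.2, -3.4, -3.9]
finger_gap: 0.0158
finger_force: 30.0
```

Run:
```python
from h import *
to([.5556,.259,.0925],100)
```

```text
pos [0.5548 0.2591 0.093 ] y-yaw 95.61 d [-0.0007 -0.0002  0.0005] roll -0.0766 q [ 19.7  15.5  79.2  -0.   85.3 -75.9] F [ 1.2 -3.4 -3.9] T [-0.73 -0.12  0.15] t 11.35
```

Call:
drive_tool --rows '[{"dx": 0, "dy": 0, "dz": 0, "roll": 0.02}, {"dx": 0, "dy": 0, "dz": 0, "roll": 0.04}, {"dx": 0, "dy": 0, "dz": 0, "roll": 0.05}, {"dx": 0, "dy": 0, "dz": 0, "roll": 0.05}]'

```text
t: 11.85
position: [0.5549, 0.2589, 0.0929]
tcp_rot: [[-0.999, -0.049, -0.0], [-0.049, 0.999, -0.001], [0.0, -0.001, -1.0]]
force: [0.8, -4.9, -4.1]
finger_gap: 0.0157
finger_force: 30.5
```

Run:
```python
from h import *
to([.5556,.259,.0925],100)
```

```text
pos [0.5549 0.2589 0.0929] y-yaw 92.78 d [-0.0007  0.0001  0.0004] roll -0.126 q [ 19.7  15.5  79.2  -0.   85.3 -73. ] F [ 0.8 -4.9 -4.1] T [-1.26 -0.17  0.64] t 11.85
```

Call:
drive_tool --rows '[{"dx": 0, "dy": 0, "dz": 0, "roll": 0.02}, {"dx": 0, "dy": 0, "dz": 0, "roll": 0.03}, {"dx": 0, "dy": 0, "dz": 0, "roll": 0.03}]'

```text
t: 12.22
position: [0.5551, 0.2593, 0.093]
tcp_rot: [[-1.0, -0.018, 0.0], [-0.018, 1.0, 0.0], [-0.0, 0.0, -1.0]]
force: [2.7, -4.9, -3.7]
finger_gap: 0.0159
finger_force: 30.9
```

Run:
```python
from h import *
to([.5556,.259,.0925],100); print(env.observe()['finger_gap'])
```

```text
pos [0.5551 0.2593 0.093 ] y-yaw 91.05 d [-0.0005 -0.0003  0.0005] roll -0.1562 q [ 19.7  15.5  79.2  -0.   85.2 -71.3] F [ 2.7 -4.9 -3.7] T [-1.09 -0.31  0.64] t 12.225
0.01587806494694704
```

The torque levels off at 0.64 Nm against about 0.1 Nm to turn the ring, so the ring is at its stop and the grip is slipping slightly. I'll relax the twist within the play, release and retreat.

Call:
drive_tool --rows '[{"dx": 0, "dy": 0, "dz": 0.0005, "roll": -0.02}, {"dx": 0, "dy": 0, "dz": 0.0005, "roll": -0.05}, {"dx": 0, "dy": 0, "dz": 0.0005, "roll": -0.05}]'

```text
t: 12.6
position: [0.5551, 0.2593, 0.0929]
tcp_rot: [[-0.998, -0.067, 0.0], [-0.067, 0.998, 0.0], [-0.001, 0.0, -1.0]]
force: [0.8, -3.5, -2.6]
finger_gap: 0.016
finger_force: 29.9
```

Call:
drive_tool --claw -1 --rows '[{"dx": 0, "dy": 0, "dz": 0, "roll": 0}, {"dx": 0, "dy": 0, "dz": 0, "roll": 0}, {"dx": 0, "dy": 0, "dz": 0, "roll": 0}, {"dx": 0, "dy": 0, "dz": 0, "roll": 0}, {"dx": 0, "dy": 0, "dz": 0, "roll": 0}, {"dx": 0, "dy": 0, "dz": 0, "roll": 0}, {"dx": 0, "dy": 0, "dz": 0, "roll": 0}, {"dx": 0, "dy": 0, "dz": 0, "roll": 0}]'

```text
t: 13.6
position: [0.5549, 0.2593, 0.0925]
tcp_rot: [[-0.998, -0.068, -0.0], [-0.068, 0.998, 0.0], [0.0, 0.0, -1.0]]
force: [-0.4, -0.1, -0.2]
finger_gap: 0.0915
finger_force: 0.0
```

Call:
drive_tool --rows '[{"dx": 0, "dy": 0, "dz": -0.01, "roll": 0}, {"dx": 0, "dy": 0, "dz": -0.03, "roll": 0}, {"dx": 0, "dy": 0, "dz": -0.07, "roll": 0}, {"dx": 0, "dy": 0, "dz": -0.11, "roll": 0}, {"dx": 0.05, "dy": 0, "dz": -0.13, "roll": 0}, {"dx": 0.1, "dy": 0, "dz": -0.13, "roll": 0}, {"dx": 0.15, "dy": 0, "dz": -0.13, "roll": 0}, {"dx": 0.2, "dy": 0, "dz": -0.13, "roll": 0}, {"dx": 0.22, "dy": 0, "dz": -0.13, "roll": 0}, {"dx": 0.22, "dy": 0, "dz": -0.13, "roll": 0}]'

```text
t: 14.85
position: [0.3348, 0.2445, 0.2239]
tcp_rot: [[-0.998, -0.069, 0.003], [-0.069, 0.998, 0.002], [-0.003, 0.001, -1.0]]
force: [0.7, 1.0, 0.5]
finger_gap: 0.094
finger_force: 0.0
```

Run:
```python
from h import *
s=cap('scene');c=cap('top')
print(env.observe()['position'],env.observe()['t'])
save('crop_e.png',np.hstack([s['color'][165:255,325:415],c['color'][125:215,93:183]]),4.4)
```

```text
[0.33612007 0.24440375 0.22317258] 14.95
```

View pics/crop_e.png

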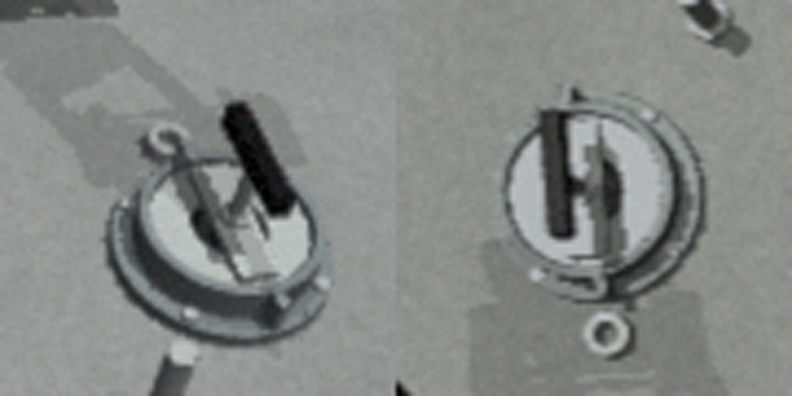

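The spanner stands in the ring, with the handle at (558,175) and foot at (604,200) in the right-hand half. I'll check its uprightness numerically against the projection, and the angle against the ribs.

Run:
```python
from h import *
c=dict(np.load('top.npz'));s=dict(np.load('scene.npz'))
o=lambda x,y,u0,v0:(u0+(x+.5)/4.4-.5,v0+(y+.5)/4.4-.5)
A=pt(c,*o(552-396,112,93,125),.122);B=pt(c,*o(566-396,236,93,125),.122)
print('top handle',(A+B)/2,np.linalg.norm(A-B),np.degrees(np.arctan2(*(A-B)[1::-1])))
A=pt(s,*o(236,106,325,165),.122);B=pt(s,*o(281,205,325,165),.122)
print('scene handle',(A+B)/2,np.linalg.norm(A-B),np.degrees(np.arctan2(*(B-A)[1::-1])))
for y in (130,175,220): print(pt(c,*o(558-396,y,93,125)))
A=pt(c,*o(574-396,97,93,125),.045);B=pt(c,*o(602-396,283,93,125),.045)
print('ribs',np.degrees(np.arctan2(*(A-B)[1::-1])))
```

```text
top handle [0.55422143 0.25413659 0.122     ] 0.08783343872424294 7.2727789771802565
scene handle [0.56127476 0.25671268 0.122     ] 0.08902575164396304 2.3609213491337697
[0.58502445 0.25523449 0.12234487]
[0.55306683 0.25419349 0.12421433]
[0.52146085 0.25346095 0.12497391]
ribs 9.295200853887263
```

```bash
python3 -c "
from workcell import env
print(env.sign_off())"
```

```text
the job is handed in; nothing more can be done
None
```

I handed the job in at about 15 s: the lock ring is turned clockwise to its stop, and the larger spanner is released and standing upright with its pins in the ring. The stop showed as turning torque levelling off at 0.64 Nm. I couldn't see the holes under the foot bar, but the spanner's angle fits them being in line with the ribs.

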